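Inspect the mark on a printed bracket through the mirror

ROBOT

A 7-joint arm with a two-finger parallel gripper is mounted at the origin on the work surface. World frame = base frame: x ahead of the robot, y to its left, z up, the work surface at z = 0. Lengths are in m, angles in rad, forces in N, time in s.
With the tool pointing down it reaches from about 0.4 to 0.875 m from the base axis. Payload 19.3 kg.
Tool frame: the origin (TCP) lies between the finger pads; the fingertips stand 22 mm ahead of it and the grasp point (between the pads) lies 3 mm ahead of it; z points along the fingers, y is the direction in which the jaws open and shut (so a half turn about z gives the same grasp; the last joint's range is limited). The gripper opens to 85 mm and grips with 20 to 120 N. Pads are 22 mm wide; open, the fingers measure 114 mm over their backs; the gripper's body (76 mm by 85 mm) begins 54 mm behind the grasp point. The pads swing forward as they close: fully open they stand 13 mm farther back than shut.
Start: joints at [-1.324, 0.521, -0.036, 1.599, 0.021, 1.021, -0.113], TCP at [0.195, 0.594, 0.253] pointing down, gripper open.
Joint ranges: [-2.91, 2.91], [-0.3, 2.13], [-1.5, 1.42], [0.17, 2.43], [-1.26, 4.41], [0.16, 1.93], [-2.52, 2.52]. Speed limits (rad/s): [1.89, 1.89, 2.39, 2.39, 3.01, 3.01, 3.01].

INTERFACE

Orientations are given as a unit quaternion [w, x, y, z].
In Python, from plant import bot gives the robot as it stands. The module is installed in compiled form; this text tells all that it offers.
- The arm moves only by the shell command python3 -m pendant 'ROWS' [FORCE]. ROWS is JSON, a list of rows, each a list of 3 entries, a list of its own where there are three numbers: the turn, a rotation vector about the tool's x, y, z in rad, then the shift along the tool's x, y, z in m, then the opening, from -1 (shut) to 1 (fully open), so that 0 is half open. In form: [[[ax, ay, az], [dx, dy, dz], fingers], ...]. A call has 1 to 12 rows; each row shifts and turns the pose as measured when the row begins, along the tool's axes as they then stand; what a row does not reach is not made up. A row lasts 1/8 s, in which the tool goes at most 62.5 mm and 10.7 degrees, less where a joint would pass 70% of its speed; a pose out of reach is approached as far as the arm can. A call with a gripper value outside its range is refused whole. The fingers move at their own pace and stop on an object; FORCE is the grip in N (left out, the last holds). Time passes only in rows, so rows that do not move let the fingers close. It gives the time, the measured TCP pose, the force and the opening at its end, in the units of the state.
- bot.sense(): the state, without advancing time (a new reading comes with each control period).
- bot.snapshot(name): name is "side" or "top" or "wrist"; returns a dict with "img" (384x512x3 uint8, red, green, blue), "mtx" (3x3 intrinsics, pixels), "dist_coeffs" ([k1, k2, p1, p2, k3] as OpenCV has them; the pictures are not rectified), "R" (3x3) and "t" (3): a world point X has camera coordinates R X + t. Camera axes: x right, y down, z forward; pixel columns grow to the right and rows downward; lengths in m; the calibration is good to about 2 mm. A picture is of the moment at which its call begins. There is no depth.
- bot.hand_in(): hands the job in, once; it reports no verdict.
The state is a dict: "time_s": time; "joint_pos": joint angles; "joint_velocities": joint speeds; "joint_torque": joint torques, N m; "ee_pos": TCP position; "orientation": TCP orientation; "force": force on the tool from outside, world axes, zero at the start; "wrist_torque": the same for the moment, N m; "width": opening from 0.0 (shut) to 1.0 (fully open).
Only numpy, scipy, OpenCV 4.12 (cv2) and the standard library are available. Lean on these libraries where they do the work, as an engineer would, in place of code of your own. Each camera call takes 0.05 s, during which the arm holds its last target.

TASK

Stand the loose printed L-shaped bracket upright in the middle of the round metal pad with its round raised mark facing the mirror, and let it go. Then take the sprung mirror by its upright post, swing it until the fixture's small camera would see the mark in the middle of the mirror, and hold it there: the program finishes still holding the post, because the mirror springs back when let go. Leave the other things on the bench where they are.

Things in the scene. Friction and masses are not known exactly. Their poses are not given: they have to be found in the camera images.
- bracket: Loose L-shaped printed angle bracket, about 90 g, standing on the bench. Origin: centre of its 52 x 36 mm underside; z up; x points out of the face that carries the mark. Upright wall: 12 mm thick (x from +14 to +26 mm), 36 mm wide (y +-18 mm), 84 mm tall; easily gripped across the 36 mm width near the top. Foot: 10 mm thick, from x = -26 mm to the wall, with a small rib behind the wall up to z = 32 mm.
- mark (a point): Centre of the outer face of the mark: a raised round boss, 16 mm across and 4 mm high, on the outer face of the bracket's upright, the same material as the bracket. It lies at (30, 0, 55) mm in the bracket's frame; axes as the bracket's, so x points out of the mark.
- pad: Round dark metal pad fixed on the bench, 110 mm across, 10 mm high. Origin: centre of its underside; its top is at z = 10 mm. The only flat bare disc near the mirror.
- fixture: Inspection fixture fixed on the bench. Origin on the bench on the mirror's vertical hinge axis; z up. A 45 mm radius foot (8 mm thick) carries the mirror and a flat arm leads to a small camera (up to 85 mm high), whose lens is 192 mm from the hinge axis, in the direction 50 degrees anticlockwise (seen from above) from the fixture's x axis, 65 mm above the bench, and looks level, straight at the mirror's centre.
- mirror_centre (a point): Centre of the mirror's glass, on the hinge axis, 65 mm above the bench; it does not move as the mirror swings. Axes as the fixture's.
- post (a point): Grip point on the mirror's upright post: a 14 mm thick round black post standing from z = 104 to 154 mm above the bench at the end of a flat metal lever 6 mm thick (z 98 to 104 mm); this point is at z = 134 mm, 85 mm from the hinge axis, straight behind the mirror. x points the way the glass faces (from the post to the hinge axis), z up. The mirror itself is 88 mm wide and 66 mm tall, its top 98 mm above the bench.
- mirror (a joint): Swing of the mirror about its vertical hinge, rad. 0 is the rest stop, where the glass faces 40 degrees anticlockwise of the fixture's x axis; it grows as mirror and post turn clockwise seen from above, to a stop at 1.2. A spring pulls it back to 0: about 1.4 N at the post at rest, growing to 3.5 N at 1.2 rad; it swings back as soon as it is let go.
- view (a point): A point at the mirror's centre (on the hinge axis, 65 mm above the bench) whose x axis is the camera's line of sight after reflection in the mirror: level, it turns clockwise by twice the mirror's swing, and at joint 0 points 30 degrees anticlockwise of the fixture's x axis. What lies on its +x axis appears in the middle of the mirror to the camera. Nothing to be seen there but the mirror.
- block: Bystander: plain stepped printed block, 36 x 36 x 70 mm, no round mark. Origin at the centre of its underside.
- collar: Bystander: printed ring lying flat, 52 mm across, 22 mm high. Origin at the centre of its underside.
- spool: Bystander: filament spool lying flat, 170 mm across, 60 mm high. Origin at the centre of its underside.
- gear: Bystander: printed gear lying flat, 64 mm across, 26 mm high. Origin at the centre of its underside.
- scraper: Bystander: spatula-like scraper, 200 mm long, lying flat near the robot. Origin at its middle.
- jar: Bystander: small closed jar, 56 mm across, 75 mm high. Origin at the centre of its underside.
- chain: Bystander: flat piece of printed cable chain, about 100 x 34 x 22 mm. Origin at the centre of its underside.

How it is judged:
On the way, in this order (a step that is already met when the one before it is completed fails the run):
1. the bracket stands on the pad, let go, its mark facing the mirror (z of bracket in the frame of pad between 0.007 and 0.014 m and horizontal distance between bracket and pad below 0.03 m and angle between bracket's own z axis and vertical below 0.09 rad and linear speed of bracket below 0.03 m/s and contact force between each of the fingers, the arm and bracket below 0.1 N and x of mirror_centre in the frame of mark above 0.05 m and y of mirror_centre in the frame of mark between -0.06 and 0.06 m), for 0.3 s.
2. the mirror is held by the robot so that the camera sees the mark in its middle (all of step 1 and x of mark in the frame of view above 0.05 m and y of mark in the frame of view between -0.018 and 0.018 m and contact force between the fingers and mirror above 0.5 N and velocity of joint mirror between -0.1 and 0.1 rad/s), for 0.5 s.
At the end, for the whole second after the job is handed in: Bracket upright (5 deg) on the pad, within 30 mm of its centre, untouched, still; mirror centre within 60 mm sideways of the mark's straight-ahead line; fingers press on the mirror's post or lever (over 0.5 N), mirror still, mark within 18 mm sideways of the reflected line of sight (all of step 2); the arm keeps its last pose, push and grip.
It fails at once if a bystander is moved by more than 30 mm (distance of any of block, collar, spool, gear, scraper, jar, chain from where it was at the start of the episode above 0.03 m).
It also fails if it takes over 64 s, if anything falls off the work surface, if the arm or the gripper's body presses on something with over 40 N, if the wrist force passes 120 N, or if a joint passes its speed limit or range.

## Working session

There is one attempt and no reset: what is moved stays moved. The work goes in short steps, Python scripts to look and compute and a shell command to move; the robot and the scene stay as the last step left them, time stands still between calls to the robot, and variables do not carry over. Pictures are saved under pics/ and viewed, and the job is handed in when it is done.

```bash
mkdir -p pics; python3 - <<'E'
from plant import bot
import cv2
print(bot.sense())
for n in ["side","top","wrist"]:
    s=bot.snapshot(n); cv2.imwrite(f"pics/{n}0.png",s["img"][:,:,::-1]); print(n,s["mtx"].tolist(),s["dist_coeffs"],(-s["R"].T@s["t"]).round(3),s["R"].round(3).tolist())
E
```

```text
{'time_s': 0.0, 'joint_pos': array([-1.32419128,  0.52201889, -0.03633362,  1.60000686,  0.02121887,
        1.0210865 , -0.11278198]), 'joint_velocities': array([ 3.15693497e-04, -6.20455440e-04,  1.49883881e-03,  4.92185138e-04,
        9.25956001e-05, -2.51864657e-04,  3.11503342e-04]), 'joint_torque': array([-3.74873023e-03, -9.27076936e+01,  1.97830126e+00, -3.69947648e+01,
        1.77066569e-02,  7.86020304e-03,  2.31086062e-06]), 'ee_pos': array([0.19464536, 0.59359052, 0.25272302]), 'orientation': array([-4.29256131e-05,  1.57729412e-01,  9.87482208e-01, -5.65376264e-04]), 'force': array([0.88106518, 0.78234282, 0.29148091]), 'wrist_torque': array([ 0.03980501, -0.00267964, -0.03375646]), 'width': 0.9984629693050466}
side [[441.8464572937933, 0.0, 257.33580525193906], [0.0, 441.8464572937933, 193.2741416971612], [0.0, 0.0, 1.0]] [0.05049775 0.         0.         0.         0.        ] [-0.141 -0.728  1.003] [[0.745, -0.667, 0.001], [-0.431, -0.483, -0.762], [0.509, 0.567, -0.648]]
top [[357.04616593777484, 0.0, 254.72199566802786], [0.0, 357.04616593777484, 187.9419996775829], [0.0, 0.0, 1.0]] [-0.06272475  0.          0.          0.          0.        ] [0.411 0.065 1.023] [[0.007, -1.0, -0.008], [-0.99, -0.005, -0.143], [0.143, 0.009, -0.99]]
wrist [[288.801156488193, 0.0, 253.9833525251829], [0.0, 288.801156488193, 189.1477891396276], [0.0, 0.0, 1.0]] [0.00711057 0.         0.         0.         0.        ] [0.119 0.619 0.372] [[0.313, 0.95, -0.0], [0.904, -0.298, 0.306], [0.29, -0.096, -0.952]]
```

View pics/side0.png

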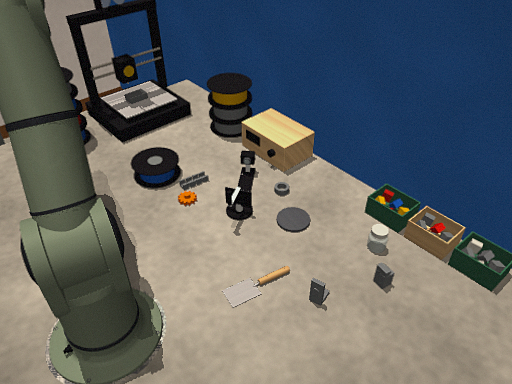

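View pics/top0.png

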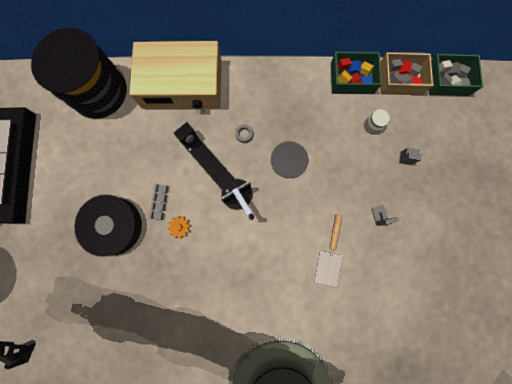

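View pics/wrist0.png

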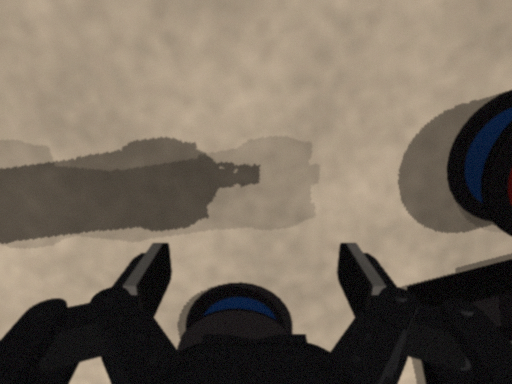

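The side view shows the bracket at about (318,290) with a round mark, the plain block at (384,275), the pad at (293,219) and the mirror at (238,200). In the top view the bracket is at (383,215), the pad at (290,159), the mirror hinge at (237,194) and the camera at (187,133). I'll zoom in on these.

```bash
python3 - <<'E'
import cv2,numpy as np
s=cv2.imread("pics/side0.png");t=cv2.imread("pics/top0.png")
f=lambda i,x,y,w,h,k:cv2.resize(i[y:y+h,x:x+w],None,fx=k,fy=k,interpolation=cv2.INTER_CUBIC)
a=f(s,290,260,50,50,8);b=f(t,360,190,50,50,8)
cv2.imwrite("pics/z1.png",np.hstack([a,b]))
a=f(s,210,140,110,100,4);b=f(t,170,110,90,120,4)
a=cv2.copyMakeBorder(a,0,80,0,0,cv2.BORDER_CONSTANT)
cv2.imwrite("pics/z2.png",np.hstack([a,b][:2]))
print(np.hstack([a,b]).shape)
E
```

```text
(480, 800, 3)
```

View pics/z1.png

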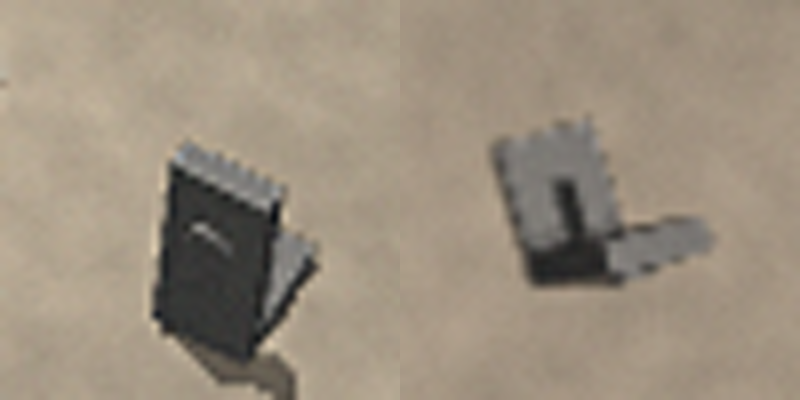

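View pics/z2.png

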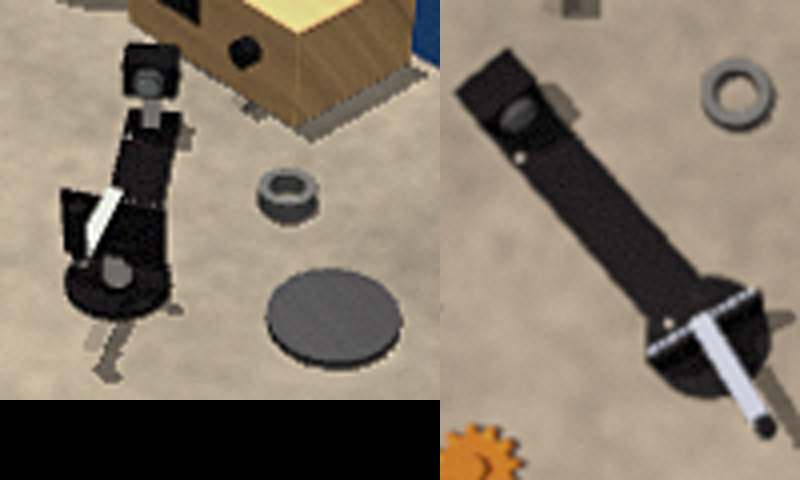

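```bash
cat > h.py <<'E'
import numpy as np,cv2
from plant import bot
def und(s,uv): return cv2.undistortPoints(np.array(uv,float).reshape(-1,1,2),s["mtx"],s["dist_coeffs"]).reshape(-1,2)
def plane(s,uv,z):
    n=und(s,uv);R=s["R"];c=-R.T@s["t"]
    d=np.c_[n,np.ones(len(n))]@R
    return c+d*((z-c[2])/d[:,2])[:,None]
def tri(s1,uv1,s2,uv2):
    P=[np.c_[s["R"],s["t"]] for s in(s1,s2)]
    X=cv2.triangulatePoints(P[0],P[1],und(s1,uv1).T,und(s2,uv2).T);return (X[:3]/X[3]).T
def proj(s,X): return cv2.projectPoints(np.array(X,float).reshape(-1,3),cv2.Rodrigues(s["R"])[0],s["t"],s["mtx"],s["dist_coeffs"])[0].reshape(-1,2)
E
python3 - <<'E'
from h import *
S=bot.snapshot("side");T=bot.snapshot("top")
# pad by dark mask
for s,(x,y,w,h) in ((S,(270,200,46,38)),(T,(265,135,50,50))):
    g=cv2.cvtColor(s["img"],cv2.COLOR_RGB2GRAY)[y:y+h,x:x+w]
    m=(g<95).astype(np.uint8)
    c=max(cv2.findContours(m,0,1)[0],key=cv2.contourArea)
    p=c.reshape(-1,2)+[x,y]
    e=cv2.fitEllipse(c);W=plane(s,p,.01)
    cen,r=cv2.minEnclosingCircle(W[:,:2].astype(np.float32))
    print("pad",e,cen,r,plane(s,[np.array(e[0])+[x,y]],.01))
tz=lambda a:[[170+(u-440)/4-.4,110+v/4-.4] for u,v in a]
print("post",plane(T,tz([(765,427)]),.154))
print("mirror top ends",plane(T,tz([(650,352),(758,293)]),.098))
print("lever centreline",plane(T,tz([(703,322),(758,415)]),.104))
print("cam",plane(T,tz([(457,94),(508,50),(556,103),(505,145)]),.085))
# foot circle + arm edges
g=cv2.cvtColor(T["img"],cv2.COLOR_RGB2GRAY)
print("foot edges bottom",plane(T,tz([(648,385-20),(690,397),(740,388),(765,350)]),.008))
print("arm edges",plane(T,tz([(525,165),(648,318),(572,128),(703,278)]),.008))
tb=lambda a:[[360+(u-400)/8-.4,190+v/8-.4] for u,v in a]
sb=lambda a:[[290+u/8-.4,260+v/8-.4] for u,v in a]
# wall top corners
tc=tb([(612,237),(708,218),(708,246),(612,276)]);sc=sb([(185,142),(285,188),(275,213),(172,165)])
print("walltop top",plane(T,tc,.084));print("walltop side",plane(S,sc,.084))
print("foot top",plane(T,tb([(500,142),(588,122),(613,218)]),.01))
E
```

```text
pad ((22.9615421295166, 19.572649002075195), (23.9290771484375, 32.96689987182617), 95.2470703125) (0.63868248462677, -0.03092948906123638) 0.05872678756713867 [[ 0.63719213 -0.03251778  0.01      ]]
pad ((24.18373680114746, 24.56674575805664), (35.39450454711914, 36.41269302368164), 104.26670837402344) (0.6414138674736023, -0.02513408102095127) 0.05482148006558418 [[ 0.64151596 -0.02513364  0.01      ]]
post [[0.46709604 0.08192252 0.154     ]]
mirror top ends [[0.51912937 0.15853336 0.098     ]
 [0.55850432 0.08833351 0.098     ]]
lever centreline [[0.53826982 0.12378656 0.104     ]
 [0.47799312 0.08747788 0.104     ]]
cam [[0.69727561 0.29576553 0.085     ]
 [0.72857769 0.26184985 0.085     ]
 [0.69093554 0.22751866 0.085     ]
 [0.66140779 0.26137132 0.085     ]]
foot edges bottom [[0.52022657 0.16889954 0.008     ]
 [0.4974716  0.13845518 0.008     ]
 [0.50412957 0.10285457 0.008     ]
 [0.53152062 0.0852411  0.008     ]]
arm edges [[0.66685697 0.26219798 0.008     ]
 [0.55419242 0.1695685  0.008     ]
 [0.69486736 0.22845146 0.008     ]
 [0.58355156 0.1304066  0.008     ]]
walltop top [[ 0.46551525 -0.27390209  0.084     ]
 [ 0.47185318 -0.30641668  0.084     ]
 [ 0.46260279 -0.30598547  0.084     ]
 [ 0.45267669 -0.27336667  0.084     ]]
walltop side [[ 0.46213208 -0.27240244  0.084     ]
 [ 0.47244876 -0.30656499  0.084     ]
 [ 0.46251642 -0.31107369  0.084     ]
 [ 0.45201258 -0.27600068  0.084     ]]
foot top [[ 0.50357194 -0.26149202  0.01      ]
 [ 0.51086363 -0.29363989  0.01      ]
 [ 0.4765372  -0.30123168  0.01      ]]
```

Measurements so far:
- **Bracket:** wall top centre at about (0.463,-0.2905), yaw about 194°.
- **Pad:** centre at about (0.640,-0.028).
- **Hinge:** about (0.5405,0.1247), with fixture x at about -10°.

I'll swing over towards the bracket.

```bash
python3 -m pendant '[[[0,0,0.1],[-0.06,-0.003,0],1],[[0,0,0.1],[-0.06,-0.003,0],1],[[0,0,0.1],[-0.06,-0.003,0],1],[[0,0,0.1],[-0.06,-0.003,0],1],[[0,0,0.1],[-0.06,-0.003,0],1],[[0,0,0.1],[-0.06,-0.003,0],1],[[0,0,0.1],[-0.06,-0.003,0],1],[[0,0,0.1],[-0.06,-0.003,0],1],[[0,0,0.1],[-0.06,-0.003,0],1],[[0,0,0.1],[-0.06,-0.003,0],1],[[0,0,0.1],[-0.06,-0.003,0],1],[[0,0,0.1],[-0.06,-0.003,0],1]]' 40; cat >> h.py <<'E'
from scipy.spatial.transform import Rotation as Ro
def st():
    s=bot.sense();q=s["orientation"];R=Ro.from_quat([q[1],q[2],q[3],q[0]])
    M=R.as_matrix();print("t",s["time_s"],"p",s["ee_pos"].round(4),"jaw",np.degrees(np.arctan2(M[1,1],M[0,1])).round(2),"z",M[:,2].round(4),"F",s["force"].round(1),"w",round(s["width"],3),"q",s["joint_pos"].round(2));return s,M
def plan(target,jaw):
    """world target -> tool shift, and rotvec in tool to reach tool-down with jaw angle (deg)"""
    s,M=st();a=np.radians(jaw);y=np.array([np.cos(a),np.sin(a),0]);z=np.array([0,0,-1.]);x=np.cross(y,z)
    G=np.c_[x,y,z];print("turn",Ro.from_matrix(M.T@G).as_rotvec().round(4),"shift",(M.T@(np.array(target)-s["ee_pos"])).round(4))
E
python3 -c "
from h import *
plan([.463,-.2905,.253],-76)"
```

```text
time_s: 1.75
ee_pos: [0.6092, 0.0391, 0.2507]
orientation: [-0.001, 0.698, 0.716, -0.0]
force: [1.0, 0.8, 0.5]
width: 1.001
t 1.75 p [0.6092 0.0391 0.2507] jaw 1.43 z [-1.1e-03  8.0e-04 -1.0e+00] F [1.  0.8 0.5] w 1.001 q [-0.4   0.53  0.36  1.66 -0.21  1.    0.05]
turn [-0.0015 -0.      1.3515] shift [-0.3258 -0.1544 -0.0024]
```

```bash
cat >> h.py <<'E'
def path(target,jaw,n):
    s,M=st();p=s["ee_pos"];j=np.degrees(np.arctan2(M[1,1],M[0,1]));dj=(jaw-j+180)%360-180;D=(np.array(target)-p)/n
    for k in range(n):
        a=np.radians(j+dj*k/n);print(k,"az %.3f"%(-np.radians(dj)/n),"shift",np.round([-np.sin(a)*D[0]+np.cos(a)*D[1],np.cos(a)*D[0]+np.sin(a)*D[1],-D[2]],4))
E
python3 -c "
from h import *
path([.463,-.2905,.253],-76,8)"
```

```text
t 1.75 p [0.6092 0.0391 0.2507] jaw 1.43 z [-1.1e-03  8.0e-04 -1.0e+00] F [1.  0.8 0.5] w 1.001 q [-0.4   0.53  0.36  1.66 -0.21  1.    0.05]
0 az 0.169 shift [-0.0407 -0.0193 -0.0003]
1 az 0.169 shift [-0.0434 -0.0122 -0.0003]
2 az 0.169 shift [-0.0448 -0.0047 -0.0003]
3 az 0.169 shift [-0.045   0.0029 -0.0003]
4 az 0.169 shift [-0.0439  0.0104 -0.0003]
5 az 0.169 shift [-0.0415  0.0176 -0.0003]
6 az 0.169 shift [-0.0379  0.0244 -0.0003]
7 az 0.169 shift [-0.0333  0.0304 -0.0003]
```

```bash
python3 -m pendant '[[[0,0,0.169],[-0.041,-0.019,0],1],[[0,0,0.169],[-0.043,-0.012,0],1],[[0,0,0.169],[-0.045,-0.005,0],1],[[0,0,0.169],[-0.045,0.003,0],1],[[0,0,0.169],[-0.044,0.010,0],1],[[0,0,0.169],[-0.042,0.018,0],1],[[0,0,0.169],[-0.038,0.024,0],1],[[0,0,0.169],[-0.033,0.030,0],1],[[0,0,0],[0,0,0],1]]'
python3 -c "
from h import *
plan([.463,-.2905,.253],-76)
s=bot.snapshot('wrist');cv2.imwrite('pics/w1.png',s['img'][:,:,::-1])"
```

```text
time_s: 2.88
ee_pos: [0.4488, -0.302, 0.2511]
orientation: [0.0, 0.995, 0.095, 0.0]
force: [0.4, 0.1, -0.6]
width: 0.999
t 2.875 p [ 0.4488 -0.302   0.2511] jaw -79.12 z [ 7.e-04 -7.e-04 -1.e+00] F [ 0.4  0.1 -0.6] w 0.999 q [-0.06  0.5   0.77  1.85 -0.41  0.96 -0.49]
turn [ 0.0009 -0.0005 -0.0545] shift [ 0.0161 -0.0086 -0.0019]
```

View pics/w1.png

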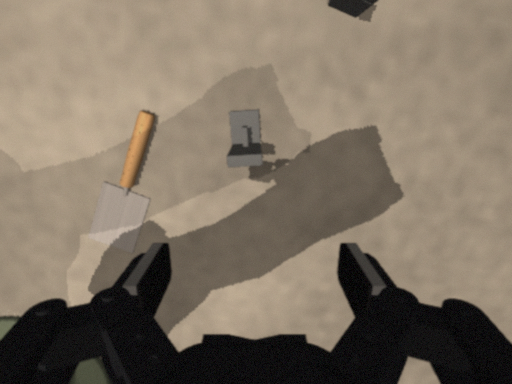

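```bash
python3 - <<'E'
from h import *
i=cv2.imread("pics/w1.png")[95:185,210:310];cv2.imwrite("pics/w1z.png",cv2.resize(i,None,fx=6,fy=6,interpolation=cv2.INTER_CUBIC))
E
```

```text
(no output)
```

View pics/w1z.png

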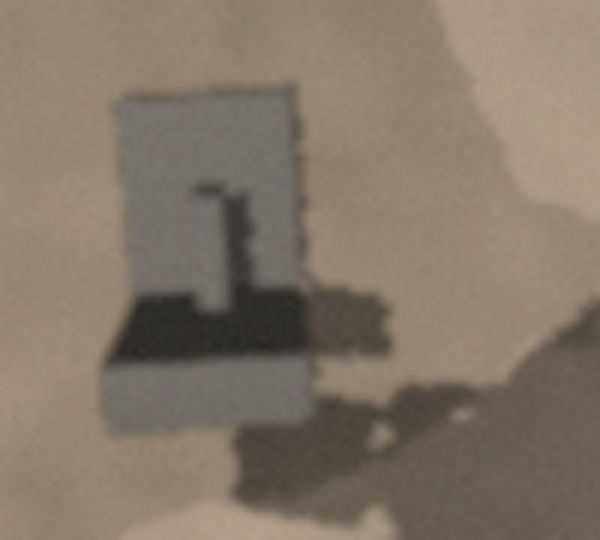

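```bash
python3 - <<'E'
from h import *
s=bot.snapshot("wrist")
f=lambda a:[[210+u/6-.4,95+v/6-.4] for u,v in a]
t=plane(s,f([(103,365),(312,352),(315,418),(105,432)]),.084);print(t,t.mean(0))
d=t[1]-t[0]+t[2]-t[3];print(np.degrees(np.arctan2(d[1],d[0])),np.linalg.norm(d)/2)
f2=plane(s,f([(118,100),(295,90)]),.01);print(f2);d=f2[1]-f2[0];print(np.degrees(np.arctan2(d[1],d[0])))
E
```

```text
[[ 0.46523455 -0.2677606   0.084     ]
 [ 0.47410305 -0.30162437  0.084     ]
 [ 0.46317476 -0.30437118  0.084     ]
 [ 0.45397036 -0.26997104  0.084     ]] [ 0.46412068 -0.2859318   0.084     ]
-75.17112986095627 0.03530790324537313
[[ 0.50333795 -0.25772624  0.01      ]
 [ 0.51206889 -0.29224025  0.01      ]]
-75.80381764248986
```

```bash
python3 -m pendant '[[[0,0,-0.06],[0.013,-0.010,0.05],1],[[0,0,0],[0,0,0.03],1],[[0,0,0],[0,0,0],1]]'
python3 -c "
from h import *
plan([.4637,-.288,.07],-75.5)"
```

```text
time_s: 3.35
ee_pos: [0.4645, -0.2831, 0.1692]
orientation: [-0.001, 0.991, 0.134, 0.002]
force: [0.4, -0.9, 0.6]
width: 1.007
t 3.35 p [ 0.4645 -0.2831  0.1692] jaw -74.64 z [ 0.0029  0.0022 -1.    ] F [ 0.4 -0.9  0.6] w 1.007 q [-0.02  0.6   0.65  1.92 -0.51  0.79 -0.39]
turn [-0.0013 -0.0034  0.0151] shift [-0.0024  0.0047  0.0991]
```

```bash
python3 -m pendant '[[[0,0,0.015],[-0.003,0.005,0.04],1],[[0,0,0],[0,0,0.03],1],[[0,0,0],[0,0,0.015],1],[[0,0,0],[0,0,0],1]]'
python3 -c "
from h import *
plan([.4637,-.288,.07],-75.5)"
```

```text
time_s: 3.85
ee_pos: [0.4674, -0.2875, 0.0866]
orientation: [-0.0, 0.992, 0.129, 0.004]
force: [0.3, -0.1, -0.1]
width: 1.001
t 3.85 p [ 0.4674 -0.2875  0.0866] jaw -75.16 z [ 0.0088  0.0014 -1.    ] F [ 0.3 -0.1 -0.1] w 1.001 q [ 0.07  0.72  0.54  1.95 -0.62  0.63 -0.3 ]
turn [ 0.0009 -0.0089  0.006 ] shift [-0.0039 -0.0005  0.0166]
```

```bash
python3 -m pendant '[[[0,-0.009,0.006],[-0.004,0,0.016],1],[[0,0,0],[0,0,0],1]]'
python3 -c "
from h import *
plan([.4637,-.288,.07],-75.5)
s=bot.snapshot('wrist');cv2.imwrite('pics/w2.png',s['img'][:,:,::-1])"
```

```text
time_s: 4.1
ee_pos: [0.4646, -0.2886, 0.0715]
orientation: [0.001, 0.992, 0.126, 0.001]
force: [-0.3, 0.5, -0.7]
width: 1.0
t 4.1 p [ 0.4646 -0.2886  0.0715] jaw -75.47 z [ 0.0018 -0.0017 -1.    ] F [-0.3  0.5 -0.7] w 1.0 q [ 0.08  0.74  0.52  1.96 -0.63  0.61 -0.29]
turn [ 0.0021 -0.0013  0.0005] shift [-0.0007 -0.0008  0.0015]
```

View pics/w2.png

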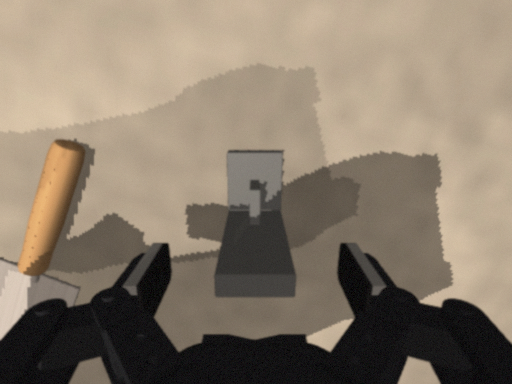

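The wrist view shows the bracket centred between the fingers, with the wall top at (215–296, 273–297). I'll close the gripper.

```bash
python3 -m pendant '[[[0,0,0],[0,0,0],-1],[[0,0,0],[0,0,0],-1],[[0,0,0],[0,0,0],-1],[[0,0,0],[0,0,0],-1],[[0,0,0],[0,0,0],-1],[[0,0,0],[0,0,0],-1]]' 50
python3 -c "
from h import *
st()
s=bot.snapshot('wrist');cv2.imwrite('pics/w3.png',s['img'][:,:,::-1])"
```

```text
time_s: 4.9
ee_pos: [0.4655, -0.2892, 0.0734]
orientation: [0.002, 0.992, 0.127, 0.002]
force: [-0.5, -0.0, -0.8]
width: 0.412
t 4.9 p [ 0.4655 -0.2892  0.0734] jaw -75.46 z [ 0.0044 -0.0026 -1.    ] F [-0.5 -0.  -0.8] w 0.412 q [ 0.08  0.74  0.52  1.95 -0.63  0.61 -0.29]
```

View pics/w3.png

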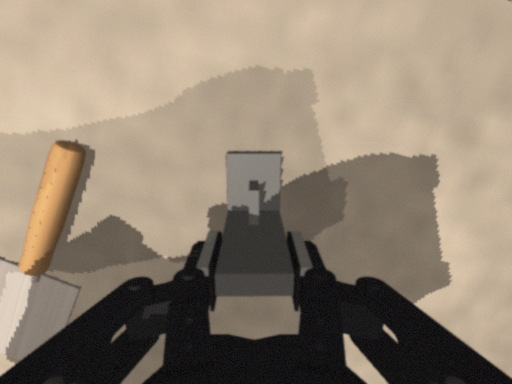

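```bash
python3 -m pendant '[[[0,0,0],[0,0,-0.02],-1],[[0,0,0],[0,0,-0.04],-1],[[0,0,0],[0,0,-0.03],-1]]'
python3 -c "
from h import *
path([.629,-.0112,.16],-146.5,9)"
```

```text
time_s: 5.32
ee_pos: [0.4639, -0.2886, 0.1638]
orientation: [0.001, 0.992, 0.126, 0.0]
force: [0.8, 0.5, -2.3]
width: 0.412
t 5.325 p [ 0.4639 -0.2886  0.1638] jaw -75.5 z [ 2.0e-04 -1.2e-03 -1.0e+00] F [ 0.8  0.5 -2.3] w 0.412 q [-0.01  0.61  0.65  1.91 -0.52  0.79 -0.38]
0 az 0.138 shift [ 0.0255 -0.0252  0.0004]
1 az 0.138 shift [ 0.0218 -0.0285  0.0004]
2 az 0.138 shift [ 0.0177 -0.0312  0.0004]
3 az 0.138 shift [ 0.0132 -0.0333  0.0004]
4 az 0.138 shift [ 0.0085 -0.0348  0.0004]
5 az 0.138 shift [ 0.0036 -0.0357  0.0004]
6 az 0.138 shift [-0.0013 -0.0358  0.0004]
7 az 0.138 shift [-0.0062 -0.0353  0.0004]
8 az 0.138 shift [-0.011  -0.0341  0.0004]
```

```bash
python3 -m pendant '[[[0,0,0.138],[0.026,-0.025,0],-1],[[0,0,0.138],[0.022,-0.028,0],-1],[[0,0,0.138],[0.018,-0.031,0],-1],[[0,0,0.138],[0.013,-0.033,0],-1],[[0,0,0.138],[0.008,-0.035,0],-1],[[0,0,0.138],[0.004,-0.036,0],-1],[[0,0,0.138],[-0.001,-0.036,0],-1],[[0,0,0.138],[-0.006,-0.035,0],-1],[[0,0,0.1],[-0.011,-0.03,0],-1],[[0,0,0],[0,0,0],-1]]'
python3 -c "
from h import *
plan([.629,-.0112,.16],-146.5)
s=bot.snapshot('wrist');cv2.imwrite('pics/w4.png',s['img'][:,:,::-1])
s=bot.snapshot('top');cv2.imwrite('pics/t4.png',cv2.resize(s['img'][100:260,150:350,::-1],None,fx=3.5,fy=3.5))"
```

```text
time_s: 6.58
ee_pos: [0.638, -0.0089, 0.1658]
orientation: [0.0, 0.88, -0.475, 0.002]
force: [0.1, -0.8, -1.3]
width: 0.416
t 6.575 p [ 0.638  -0.0089  0.1658] jaw -146.78 z [ 0.004  -0.0024 -1.    ] F [ 0.1 -0.8 -1.3] w 0.416 q [-0.65  0.89  1.    1.68 -0.85  1.06 -1.94]
turn [-0.0021 -0.0042 -0.0048] shift [-0.003   0.0087  0.0057]
```

View pics/w4.png

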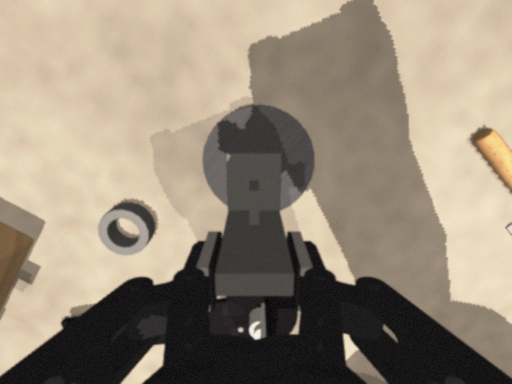

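View pics/t4.png

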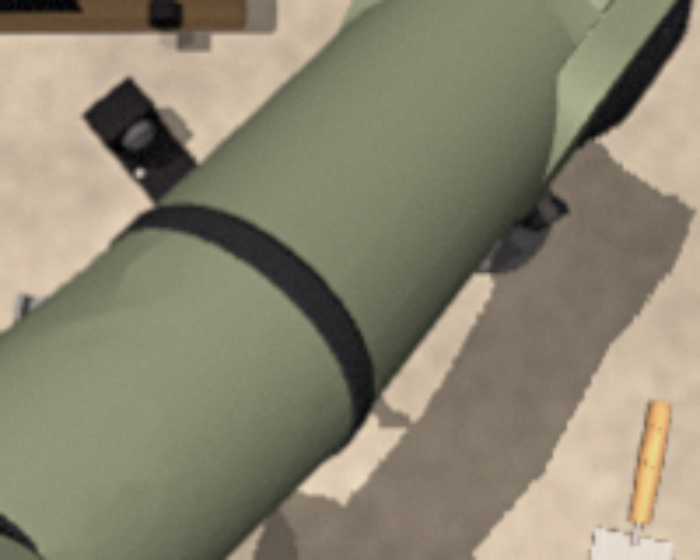

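```bash
python3 - <<'E'
from h import *
s=bot.snapshot("wrist")
p=plane(s,[(203,158),(218,121),(258,105),(300,122),(314,158),(308,185)],.01)[:,:2]
A=np.c_[2*p,np.ones(len(p))];r=np.linalg.lstsq(A,(p**2).sum(1),rcond=None)[0];print(r[:2],np.sqrt(r[2]+r[:2]@r[:2]))
E
```

```text
[ 0.64216192 -0.02721062] 0.05426047703289576
```

```bash
python3 -m pendant '[[[0,-0.004,0],[-0.003,0.008,0.025],-1],[[0,0,0],[0,0,0.03],-1],[[0,0,0],[0,0,0.01],-1],[[0,0,0],[0,0,0],-1]]'
python3 -c "
from h import *
plan([.6305,-.0107,.0844],-146.8)"
```

```text
time_s: 7.22
ee_pos: [0.6277, -0.0184, 0.1019]
orientation: [-0.001, 0.878, -0.478, 0.002]
force: [-0.9, 0.7, -0.8]
width: 0.413
t 7.225 p [ 0.6277 -0.0184  0.1019] jaw -147.08 z [ 0.0041  0.001  -1.    ] F [-0.9  0.7 -0.8] w 0.413 q [-0.61  0.95  0.92  1.74 -0.93  0.95 -1.87]
turn [-0.004  -0.0014 -0.0048] shift [-0.0049 -0.0065  0.0175]
```

```bash
python3 -m pendant '[[[-0.004,-0.001,0],[-0.005,-0.006,0.009],-1],[[0,0,0],[0,0,0],-1]]'
python3 -c "
from h import *
plan([.6305,-.0107,.0844],-146.8)"
```

```text
time_s: 7.48
ee_pos: [0.6309, -0.0105, 0.0939]
orientation: [-0.0, 0.879, -0.478, 0.001]
force: [-0.1, 0.2, -0.1]
width: 0.414
t 7.475 p [ 0.6309 -0.0105  0.0939] jaw -147.07 z [ 1.7e-03 -1.0e-04 -1.0e+00] F [-0.1  0.2 -0.1] w 0.414 q [-0.62  0.97  0.91  1.73 -0.93  0.94 -1.88]
turn [-0.0014 -0.001  -0.0047] shift [-0.0001  0.0004  0.0095]
```

```bash
python3 -m pendant '[[[0,0,0],[0,0,0.007],-1],[[0,0,0],[0,0,0],-1]]'; python3 -m pendant '[[[0,0,0],[0,0,0.003],-1],[[0,0,0],[0,0,0],-1]]'
python3 -c "
from h import *
plan([.6305,-.0107,.0834],-146.8)
s=bot.snapshot('side');cv2.imwrite('pics/s5.png',cv2.resize(s['img'][130:260,200:360,::-1],None,fx=4,fy=4))"
```

```text
time_s: 7.72
ee_pos: [0.6311, -0.0104, 0.0869]
orientation: [-0.0, 0.879, -0.477, 0.001]
force: [-0.4, 0.2, -1.0]
width: 0.417
time_s: 7.98
ee_pos: [0.6312, -0.0106, 0.0839]
orientation: [-0.0, 0.879, -0.478, 0.001]
force: [0.0, 0.2, -0.8]
width: 0.413
t 7.975 p [ 0.6312 -0.0106  0.0839] jaw -147.05 z [ 2.6e-03 -3.0e-04 -1.0e+00] F [ 0.   0.2 -0.8] w 0.413 q [-0.61  0.98  0.9   1.73 -0.95  0.93 -1.87]
turn [-0.002  -0.0017 -0.0044] shift [-0.0003  0.0006  0.0005]
```

View pics/s5.png

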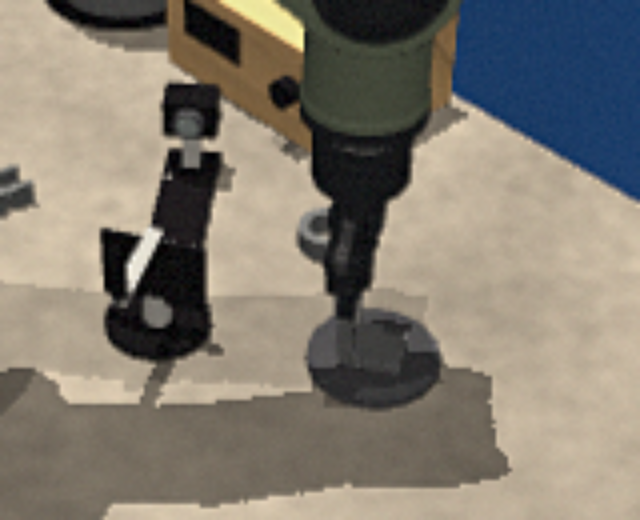

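The bracket is over the middle of the pad, about (365,350) in the zoom, and close to contact. I'll lower it until the force changes.

```bash
python3 -m pendant '[[[0,0,0],[0,0,0.0015],-1],[[0,0,0],[0,0,0],-1]]'; python3 -m pendant '[[[0,0,0],[0,0,0.001],-1],[[0,0,0],[0,0,0],-1]]'
```

```text
time_s: 8.28
ee_pos: [0.6317, -0.0106, 0.0836]
orientation: [-0.001, 0.879, -0.478, 0.002]
force: [0.3, -0.4, -1.5]
width: 0.412
time_s: 8.52
ee_pos: [0.6319, -0.0106, 0.0836]
orientation: [-0.001, 0.879, -0.478, 0.002]
force: [-0.2, 0.1, -1.3]
width: 0.409
```

```bash
python3 -m pendant '[[[0,0,0],[0,0,0.002],-1],[[0,0,0],[0,0,0],-1]]';python3 -m pendant '[[[0,0,0],[0,0,0],-1],[[0,0,0],[0,0,0],-1]]'; 
```

```text
time_s: 8.78
ee_pos: [0.6325, -0.0104, 0.0835]
orientation: [-0.002, 0.879, -0.477, 0.002]
force: [-0.1, 0.5, -0.4]
width: 0.415
time_s: 9.02
ee_pos: [0.6326, -0.0102, 0.0834]
orientation: [-0.003, 0.879, -0.477, 0.002]
force: [-1.6, 1.0, 4.0]
width: 0.41
```

```bash
python3 -m pendant '[[[0,0,0],[0,0,0],0],[[0,0,0],[0,0,0],0.2],[[0,0,0],[0,0,0],0.5],[[0,0,0],[0,0,0],0.5],[[0,0,0],[0,0,0],0.5]]'
python3 -c "
from h import *
st()
s=bot.snapshot('wrist');cv2.imwrite('pics/w6.png',s['img'][:,:,::-1])"
```

```text
time_s: 9.65
ee_pos: [0.6325, -0.0103, 0.0829]
orientation: [-0.002, 0.879, -0.477, 0.002]
force: [0.2, 0.0, 0.2]
width: 0.749
t 9.65 p [ 0.6325 -0.0103  0.0829] jaw -147.03 z [ 0.0061  0.002  -1.    ] F [0.2 0.  0.2] w 0.749 q [-0.61  0.98  0.9   1.73 -0.95  0.92 -1.87]
```

View pics/w6.png

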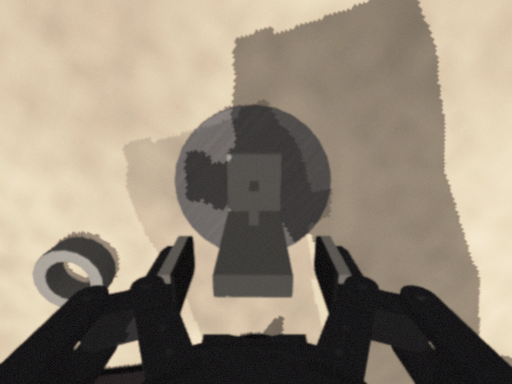

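The bracket is released and stands on the pad, centred at about (254,230), with both pads clear. I'll retreat straight up.

```bash
python3 -m pendant '[[[0,0,0],[0,0,-0.03],0.5],[[0,0,0],[0,0,-0.05],0.6],[[0,0,0],[0,0,-0.05],0.6],[[0,0,0],[0,0,-0.05],0.6],[[0,0,0],[0,0,0],0.6]]'
python3 -c "
from h import *
s=bot.snapshot('wrist');cv2.imwrite('pics/w7.png',s['img'][:,:,::-1])
s=bot.snapshot('side');cv2.imwrite('pics/s7.png',cv2.resize(s['img'][180:250,260:340,::-1],None,fx=8,fy=8,interpolation=2))
path([.467,.082,.25],-90,6)"
```

```text
time_s: 10.32
ee_pos: [0.631, -0.0111, 0.2682]
orientation: [-0.002, 0.879, -0.478, 0.002]
force: [-0.6, 0.1, -1.6]
width: 0.802
t 10.425 p [ 0.63   -0.0104  0.2648] jaw -147.06 z [ 6.0e-04  1.6e-03 -1.0e+00] F [ 1.   0.6 -0.8] w 0.801 q [-0.7   0.79  1.1   1.61 -0.74  1.21 -2.01]
0 az -0.166 shift [-0.0277  0.0144  0.0025]
1 az -0.166 shift [-0.0297  0.0097  0.0025]
2 az -0.166 shift [-0.0309  0.0046  0.0025]
3 az -0.166 shift [-0.0312 -0.0005  0.0025]
4 az -0.166 shift [-0.0307 -0.0057  0.0025]
5 az -0.166 shift [-0.0293 -0.0107  0.0025]
```

View pics/w7.png

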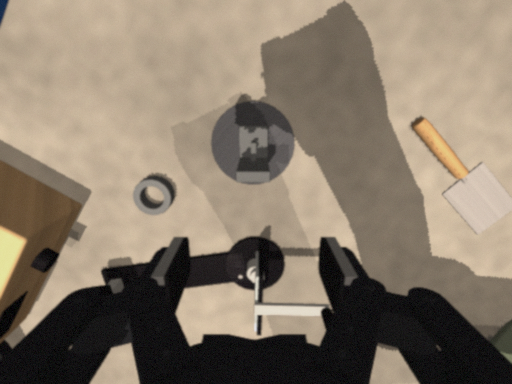

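View pics/s7.png

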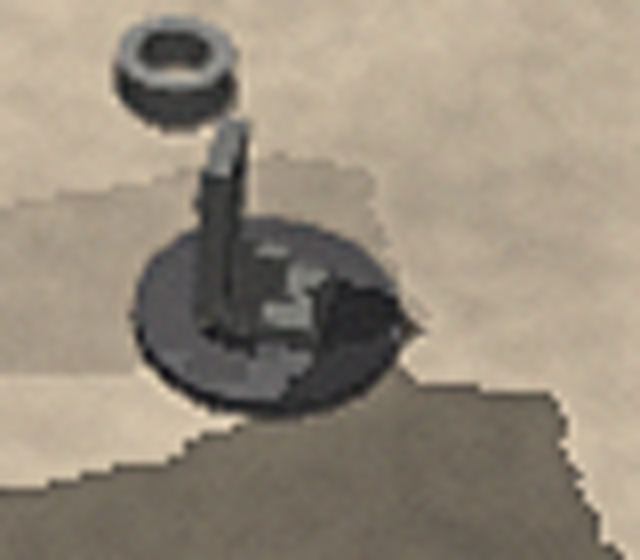

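The bracket stands upright on the pad: wrist view at (253,160), with its wall on the mirror side. The mirror top edge is visible at (258,270–333) and the lever runs right from (258,310). I'll measure all of these in this one view.

```bash
python3 - <<'E'
import cv2,numpy as np
i=cv2.imread("pics/w7.png")
f=lambda x,y,w,h,k:cv2.resize(i[y:y+h,x:x+w],None,fx=k,fy=k,interpolation=cv2.INTER_CUBIC)
cv2.imwrite("pics/w7z.png",np.hstack([f(205,90,100,100,4),f(220,230,100,110,4)[:400]]))
E
```

```text
(no output)
```

View pics/w7z.png

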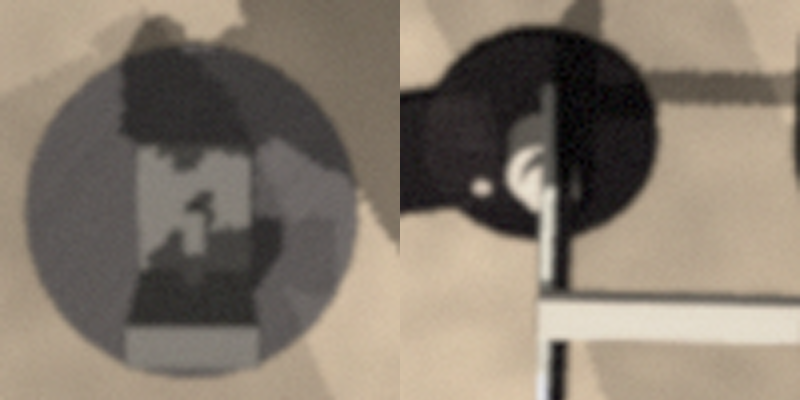

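```bash
python3 - <<'E'
from h import *
s=bot.snapshot("wrist")
a=lambda q:[[205+u/4-.4,90+v/4-.4] for u,v in q]
b=lambda q:[[220+(u-400)/4-.4,230+v/4-.4] for u,v in q]
def circ(p):
    p=p[:,:2];A=np.c_[2*p,np.ones(len(p))];r=np.linalg.lstsq(A,(p**2).sum(1),rcond=None)[0];return r[:2],np.sqrt(r[2]+r[:2]@r[:2])
w=plane(s,a([(126,326),(259,324),(258,370),(127,370)]),.094);wc=w.mean(0);d=w[1]-w[0]+w[2]-w[3];ang=np.arctan2(d[1],d[0])
print("wall",wc,np.degrees(ang),np.linalg.norm(d)/2)
pad=circ(plane(s,a([(25,205),(357,215),(195,45),(190,378),(65,105),(340,290)]),.01));print("pad",pad)
f=circ(plane(s,b([(658,120),(550,237),(470,205),(545,25),(625,60),(635,195)]),.008));print("foot",f)
x=np.array([np.cos(ang-np.pi/2),np.sin(ang-np.pi/2)]); 
h=f[0];x=x if x@(h-wc[:2])>0 else -x
print("mark yaw",np.degrees(np.arctan2(*x[::-1])))
mk=wc[:2]+.010*x;o=wc[:2]-.02*x;print("mark",mk,"origin",o)
m=plane(s,b([(548,85),(544,295),(541,399)]),.098);print("mirror line",m)
lv=plane(s,b([(540,320),(798,322)]),.104);print("lever",lv,np.degrees(np.arctan2(*(lv[0]-lv[1])[:2][::-1])))
c=plane(s,b([(400,92),(400,212)]),.008);print("arm mid",c.mean(0))
for hh in (h,np.array([.5405,.1247])):
    v=mk-hh;y=np.array([-x[1],x[0]])@(hh-mk);al=np.degrees(np.arctan2(v[1],v[0]));th=(20-al)/2;pa=np.radians(210-th)
    print("hinge",hh,"dist",np.linalg.norm(v),"mirror y in mark",y,"az",al,"theta deg",th,th*np.pi/180,"post",hh+.085*np.array([np.cos(pa),np.sin(pa)]))
E
```

```text
wall [ 0.62966664 -0.00690052  0.094     ] -146.65259147834487 0.03435268001008274
pad (array([ 0.64106629, -0.02322424]), np.float64(0.05385235876243632))
foot (array([0.54123771, 0.12352255]), np.float64(0.04362798103328674))
mark yaw 123.34740852165513
mark [0.6241695  0.00145301] origin [ 0.64066093 -0.02360757]
mirror line [[0.5799368  0.06221393 0.098     ]
 [0.54244167 0.12206023 0.098     ]
 [0.52224846 0.15488375 0.098     ]]
lever [[0.54132569 0.12598355 0.104     ]
 [0.47730285 0.08525235 0.104     ]] 32.46443054420295
arm mid [0.58198884 0.15972498 0.008     ]
hinge [0.54123771 0.12352255] dist 0.14757592546405673 mirror y in mark 0.002173949242033515 az -55.8085336048964 theta deg 37.9042668024482 0.6615542562571041 post [0.45704527 0.1352116 ]
hinge [0.5405 0.1247] dist 0.14896444353229393 mirror y in mark 0.0021429326925744233 az -55.82833280737199 theta deg 37.914166403685996 0.6617270368933382 post [0.45630959 0.1364036 ]
```

```bash
python3 -c "
from h import *
path([.468,.081,.25],-65,9)"
```

```text
t 10.475 p [ 0.6298 -0.0103  0.2641] jaw -147.06 z [-6.0e-04  1.5e-03 -1.0e+00] F [ 0.1 -0.  -0.8] w 0.801 q [-0.7   0.79  1.1   1.61 -0.74  1.21 -2.01]
0 az -0.159 shift [-0.0183  0.0096  0.0016]
1 az -0.159 shift [-0.0196  0.0066  0.0016]
2 az -0.159 shift [-0.0204  0.0034  0.0016]
3 az -0.159 shift [-0.0206  0.0001  0.0016]
4 az -0.159 shift [-0.0204 -0.0032  0.0016]
5 az -0.159 shift [-0.0196 -0.0064  0.0016]
6 az -0.159 shift [-0.0184 -0.0094  0.0016]
7 az -0.159 shift [-0.0167 -0.0122  0.0016]
8 az -0.159 shift [-0.0145 -0.0147  0.0016]
```

```bash
python3 -m pendant '[[[0,0,-0.159],[-0.018,0.01,0],0.8],[[0,0,-0.159],[-0.02,0.007,0],0.8],[[0,0,-0.159],[-0.02,0.003,0],0.8],[[0,0,-0.159],[-0.021,0,0],0.8],[[0,0,-0.159],[-0.02,-0.003,0],0.8],[[0,0,-0.159],[-0.02,-0.006,0],0.8],[[0,0,-0.159],[-0.018,-0.009,0],0.8],[[0,0,-0.159],[-0.017,-0.012,0],0.8],[[0,0,-0.1],[-0.014,-0.014,0],0.8],[[0,0,0],[0,0,0],0.8]]'
python3 -c "
from h import *
plan([.468,.081,.22],-65)
s=bot.snapshot('wrist');cv2.imwrite('pics/w8.png',s['img'][:,:,::-1])"
```

```text
time_s: 11.72
ee_pos: [0.4562, 0.0794, 0.2544]
orientation: [0.001, 0.978, 0.21, -0.009]
force: [0.7, 0.1, -0.0]
width: 0.901
t 11.725 p [0.4562 0.0794 0.2544] jaw -65.73 z [-0.0174 -0.0054 -0.9998] F [ 0.7  0.1 -0. ] w 0.901 q [-0.97  0.38  0.86  2.02 -0.36  0.91 -1.05]
turn [-0.0024  0.0181 -0.0128] shift [0.012  0.0034 0.0342]
```

View pics/w8.png

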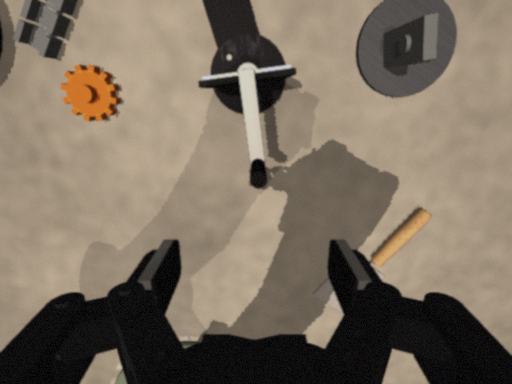

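The post top is at about (258,179), and the mirror edge runs (203,82)–(293,71).

```bash
python3 - <<'E'
from h import *
s=bot.snapshot("wrist")
print("post top",plane(s,[(258.5,179.5)],.154),"lever end",plane(s,[(258,167)],.104))
m=plane(s,[(203,82),(293,71)],.098);print(m,m.mean(0),np.degrees(np.arctan2(*(m[0]-m[1])[:2][::-1]))-90)
plan([.468,.081,.22],-65)
E
```

```text
post top [[0.47004096 0.08322348 0.154     ]] lever end [[0.46761941 0.08196918 0.104     ]]
[[0.51719547 0.15809352 0.098     ]
 [0.5580082  0.08901996 0.098     ]] [0.53760183 0.12355674 0.098     ] 30.577096226412692
t 11.825 p [0.4574 0.0787 0.2546] jaw -65.91 z [-0.0164 -0.0061 -0.9998] F [0.9 0.1 0. ] w 0.898 q [-0.96  0.38  0.87  2.02 -0.36  0.91 -1.05]
turn [-0.0013  0.0175 -0.0159] shift [0.0112 0.0023 0.0344]
```

```bash
python3 -m pendant '[[[0,0.0175,-0.016],[0.012,0.002,0.03],0.8],[[0,0,0],[0,0,0.01],0.8],[[0,0,0],[0,0,0],0.8]]'
python3 -c "
from h import *
plan([.4685,.082,.137],-65)"
```

```text
time_s: 12.2
ee_pos: [0.4699, 0.0805, 0.2131]
orientation: [0.0, 0.977, 0.214, -0.0]
force: [-0.9, 0.6, 0.4]
width: 0.901
t 12.2 p [0.4699 0.0805 0.2131] jaw -65.29 z [-8.e-04 -6.e-04 -1.e+00] F [-0.9  0.6  0.4] w 0.901 q [-0.89  0.46  0.79  2.05 -0.45  0.81 -0.97]
turn [ 0.0003  0.001  -0.005 ] shift [-0.0006 -0.002   0.0761]
```

```bash
python3 -m pendant '[[[0,0,0],[-0.001,-0.002,0.03],0.8],[[0,0,0],[0,0,0.03],0.8],[[0,0,0],[0,0,0.012],0.8],[[0,0,0],[0,0,0],0.8]]'
python3 -c "
from h import *
plan([.4685,.082,.137],-65)
s=bot.snapshot('wrist');cv2.imwrite('pics/w9.png',s['img'][:,:,::-1])
s=bot.snapshot('side');cv2.imwrite('pics/s9.png',cv2.resize(s['img'][130:250,190:350,::-1],None,fx=4,fy=4))"
```

```text
time_s: 12.7
ee_pos: [0.4696, 0.0816, 0.1421]
orientation: [0.0, 0.977, 0.212, 0.001]
force: [1.7, -0.9, 0.3]
width: 0.901
t 12.7 p [0.4696 0.0816 0.1421] jaw -65.47 z [ 0.0016 -0.     -1.    ] F [ 1.7 -0.9  0.3] w 0.901 q [-0.79  0.56  0.67  2.11 -0.57  0.66 -0.87]
turn [ 0.0007 -0.0014 -0.0081] shift [-0.0009 -0.0009  0.0051]
```

View pics/w9.png

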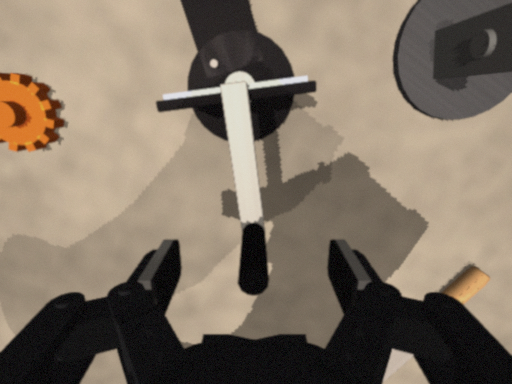

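View pics/s9.png

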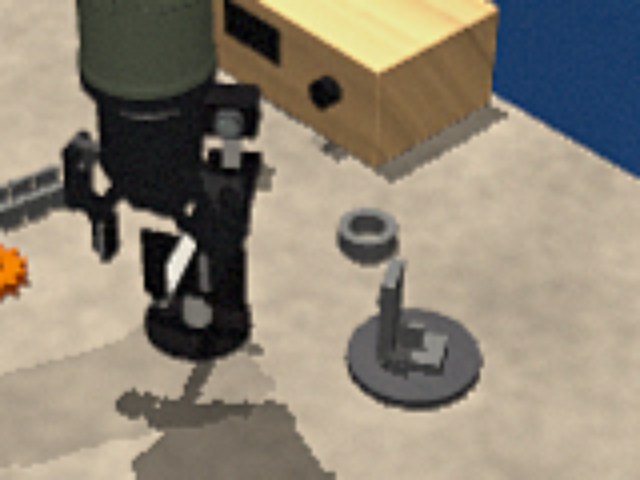

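The post sits between the pads at (253,280) and the bracket is upright. I'll close on it.

```bash
python3 -m pendant '[[[0,0,0],[0,0,0.003],0.2],[[0,0,0],[0,0,0],-0.6],[[0,0,0],[0,0,0],-1],[[0,0,0],[0,0,0],-1],[[0,0,0],[0,0,0],-1],[[0,0,0],[0,0,0],-1],[[0,0,0],[0,0,0],-1]]' 40
python3 -c "
from h import *
plan([.4685,.082,.139],-65)
s=bot.snapshot('wrist');cv2.imwrite('pics/w10.png',s['img'][:,:,::-1])"
```

```text
time_s: 13.68
ee_pos: [0.4707, 0.0824, 0.1413]
orientation: [-0.001, 0.977, 0.213, 0.003]
force: [-0.8, 0.2, 0.9]
width: 0.15
t 13.675 p [0.4707 0.0824 0.1413] jaw -65.42 z [ 0.0049  0.0021 -1.    ] F [-0.8  0.2  0.9] w 0.15 q [-0.79  0.56  0.67  2.11 -0.58  0.65 -0.86]
turn [ 0.0002 -0.0053 -0.0074] shift [-0.0021 -0.0005  0.0023]
```

View pics/w10.png

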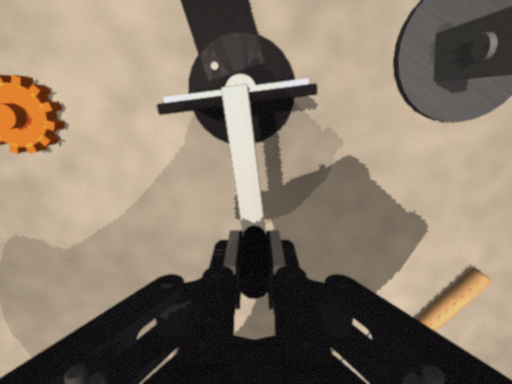

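```bash
python3 - <<'E'
from h import *
s,M=st()
for H in ([.541,.124,0],[.5405,.1247,0]):
    H=np.array(H);H[2]=s["ee_pos"][2];h=M.T@(H-s["ee_pos"])
    print(h.round(4))
    for a in (.08,.08): print((h-Ro.from_rotvec([0,0,a]).apply(h)).round(4))
E
```

```text
t 13.725 p [0.4706 0.0824 0.1413] jaw -65.42 z [ 0.0048  0.0021 -1.    ] F [-0.6  0.7  0.8] w 0.15 q [-0.79  0.56  0.67  2.11 -0.58  0.65 -0.86]
[ 0.0813 -0.0085  0.0004]
[-0.0004 -0.0065  0.    ]
[-0.0004 -0.0065  0.    ]
[ 0.0811 -0.0094  0.0004]
[-0.0005 -0.0065  0.    ]
[-0.0005 -0.0065  0.    ]
```

```bash
python3 -m pendant '[[[0,0,0.08],[-0.0005,-0.0065,0],-1],[[0,0,0.08],[-0.0005,-0.0065,0],-1],[[0,0,0.08],[-0.0005,-0.0065,0],-1],[[0,0,0.08],[-0.0005,-0.0065,0],-1],[[0,0,0],[0,0,0],-1]]'
python3 - <<'E'
from h import *
s,M=st();H=np.array([.541,.124]);d=s["ee_pos"][:2]-H
print("r",np.linalg.norm(d),"ang",np.degrees(np.arctan2(d[1],d[0]))%360)
H=np.r_[H,s["ee_pos"][2]];h=M.T@(H-s["ee_pos"]);print((h-Ro.from_rotvec([0,0,.08]).apply(h)).round(4))
E
```

```text
time_s: 14.35
ee_pos: [0.4606, 0.1064, 0.1413]
orientation: [-0.0, 0.999, 0.05, 0.002]
force: [-0.2, 0.2, 1.1]
width: 0.151
t 14.35 p [0.4606 0.1064 0.1413] jaw -84.3 z [ 0.0046  0.0012 -1.    ] F [-0.2  0.2  1.1] w 0.151 q [-0.91  0.59  0.77  2.12 -0.67  0.68 -1.16]
r 0.08234799581592868 ang 192.3305386283936
[-0.0005 -0.0066  0.    ]
```

```bash
python3 -m pendant '[[[0,0,0.08],[-0.0005,-0.0066,0],-1],[[0,0,0.08],[-0.0005,-0.0066,0],-1],[[0,0,0.08],[-0.0005,-0.0066,0],-1],[[0,0,0.08],[-0.0005,-0.0066,0],-1],[[0,0,0],[0,0,0],-1]]'
python3 - <<'E'
from h import *
s,M=st();H=np.array([.541,.124]);d=s["ee_pos"][:2]-H
print("r",np.linalg.norm(d),"ang",np.degrees(np.arctan2(d[1],d[0]))%360)
H=np.r_[H,s["ee_pos"][2]];h=M.T@(H-s["ee_pos"]);print((h-Ro.from_rotvec([0,0,.08]).apply(h)).round(4))
s=bot.snapshot('wrist');cv2.imwrite('pics/w11.png',s['img'][:,:,::-1])
s=bot.snapshot('top');cv2.imwrite('pics/t11.png',cv2.resize(s['img'][100:240,160:340,::-1],None,fx=4,fy=4,interpolation=2))
E
```

```text
time_s: 14.98
ee_pos: [0.4583, 0.1328, 0.1413]
orientation: [-0.001, 0.994, -0.111, 0.001]
force: [-0.7, 0.5, 3.2]
width: 0.152
t 14.975 p [0.4583 0.1328 0.1413] jaw -102.79 z [ 2.5e-03  9.0e-04 -1.0e+00] F [-0.7  0.5  3.2] w 0.152 q [-1.02  0.64  0.86  2.11 -0.75  0.72 -1.45]
r 0.08314874725416338 ang 173.95012639485336
[-0.0005 -0.0066  0.    ]
```

View pics/w11.png

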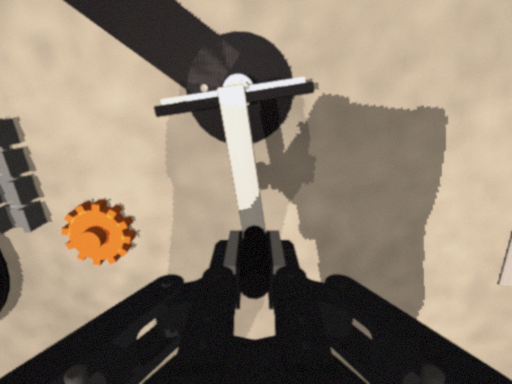

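View pics/t11.png

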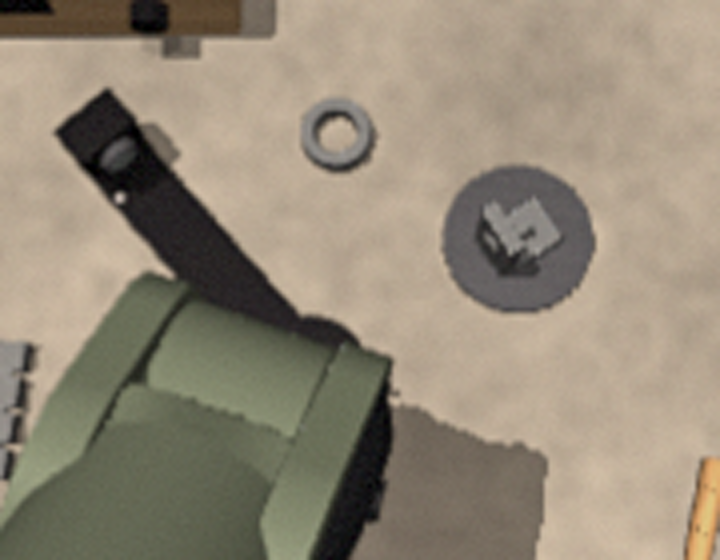

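```bash
python3 - <<'E'
from h import *
i=cv2.imread("pics/w11.png")[60:220,140:340];cv2.imwrite("pics/w11z.png",cv2.resize(i,None,fx=4,fy=3.7,interpolation=2)) if 0 else cv2.imwrite("pics/w11z.png",cv2.resize(i,None,fx=3.7,fy=3.7,interpolation=2))
t=cv2.imread("pics/top0.png")[115:200,175:255];cv2.imwrite("pics/t0z.png",cv2.resize(t,None,fx=6.5,fy=6.5,interpolation=2))
E
```

```text
(no output)
```

View pics/w11z.png

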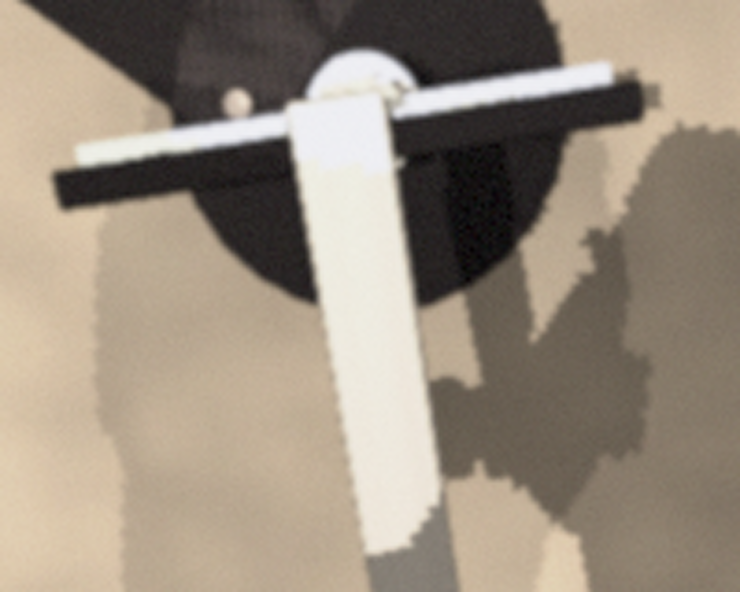

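View pics/t0z.png

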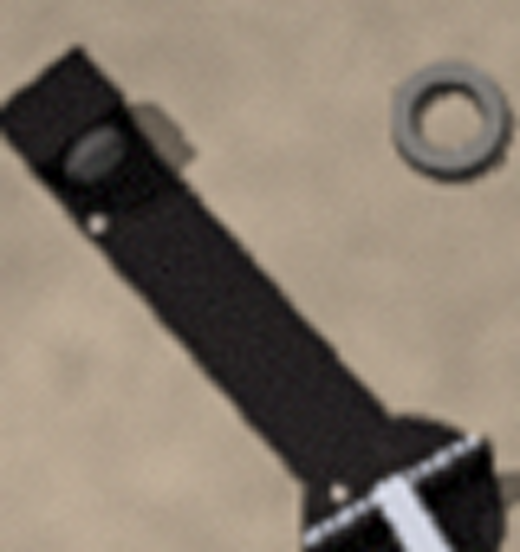

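```bash
python3 - <<'E'
from h import *
T=bot.snapshot("top");s=bot.snapshot("wrist");st()
A=lambda d:np.degrees(np.arctan2(d[1],d[0]))
t=lambda q:[[175+u/6.5-.42,115+v/6.5-.42] for u,v in q]
w=lambda q:[[140+u/3.7-.36,60+v/3.7-.36] for u,v in q]
H=np.array([.541,.124])
l=plane(T,t([(300,480),(105,245),(390,410),(190,190)]),.008);print("edges",A(l[1]-l[0]),A(l[3]-l[2]))
d=plane(T,t([(339,492),(98,224)]),.008);print("dots",A(d[1]-d[0]))
L=plane(T,t([(95,155)]),.065)[0];print("lens",L,A(L[:2]-H),np.linalg.norm(L[:2]-H))
b=plane(s,w([(55,175),(640,88),(65,210),(640,120),(76,145),(612,65)]),.098);print("mirror N",[A(b[k]-b[k+1])-90 for k in(0,2,4)], b[:2].mean(0),b[4:].mean(0))
v=plane(s,w([(368,580),(290,110),(458,580),(388,97)]),.104);print("lever",A(v[1]-v[0]),A(v[3]-v[2]), A((v[1]+v[3]-v[0]-v[2])))
i=plane(s,w([(340,345)]),.104)
E
```

```text
t 15.175 p [0.4583 0.1324 0.1413] jaw -102.8 z [ 0.0026  0.0012 -1.    ] F [-2.   0.7  1.5] w 0.148 q [-1.01  0.64  0.86  2.11 -0.75  0.72 -1.45]
edges 40.305617857810034 42.49340349526061
dots 42.4794256126129
lens [0.68801278 0.2569908  0.065     ] 42.13314458580393 0.19824053617336765
mirror N [np.float64(-4.81477016415063), np.float64(-4.320640761795033), np.float64(-4.84655053201314)] [0.53686987 0.12757943 0.098     ] [0.54048727 0.12709968 0.098     ]
lever -5.012609171061986 -4.657242586978827 -4.83275088485704
```

```bash
python3 -m pendant '[[[0,0,0.035],[-0.0002,-0.0029,0],-1],[[0,0,0],[0,0,0],-1],[[0,0,0],[0,0,0],-1],[[0,0,0],[0,0,0],-1],[[0,0,0],[0,0,0],-1],[[0,0,0],[0,0,0],-1],[[0,0,0],[0,0,0],-1]]'
python3 - <<'E'
from h import *
s=bot.snapshot("wrist");cv2.imwrite('pics/w12.png',s['img'][:,:,::-1]);st()
cv2.imwrite("pics/w12z.png",cv2.resize(s['img'][60:220,140:340,::-1],None,fx=3.7,fy=3.7,interpolation=2))
s=bot.snapshot("side");cv2.imwrite('pics/s12.png',cv2.resize(s['img'][130:250,200:360,::-1],None,fx=4.5,fy=4.5,interpolation=2))
E
```

```text
time_s: 16.05
ee_pos: [0.4586, 0.1353, 0.1413]
orientation: [-0.001, 0.992, -0.13, 0.001]
force: [-2.9, 0.8, 2.9]
width: 0.15
t 16.1 p [0.4586 0.1352 0.1413] jaw -104.89 z [ 0.002   0.0016 -1.    ] F [-2.9  1.9  2.3] w 0.15 q [-1.02  0.65  0.87  2.11 -0.76  0.73 -1.48]
```

View pics/w12z.png

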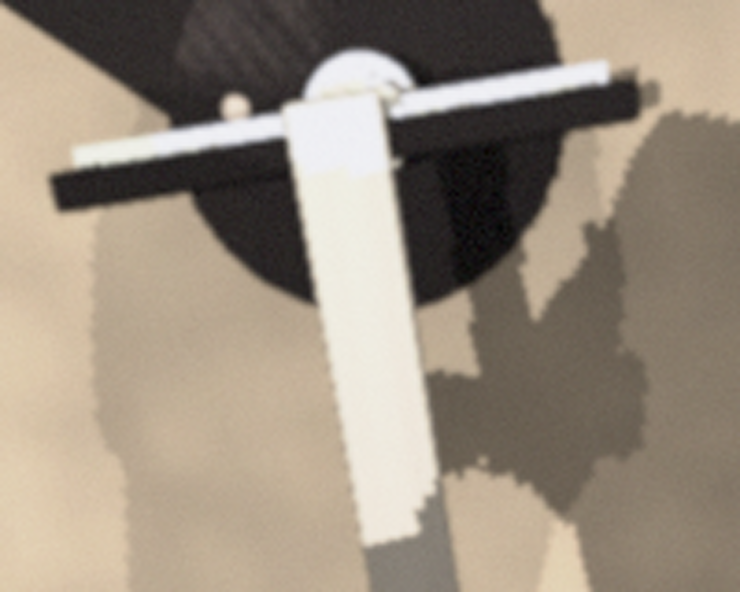

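View pics/s12.png

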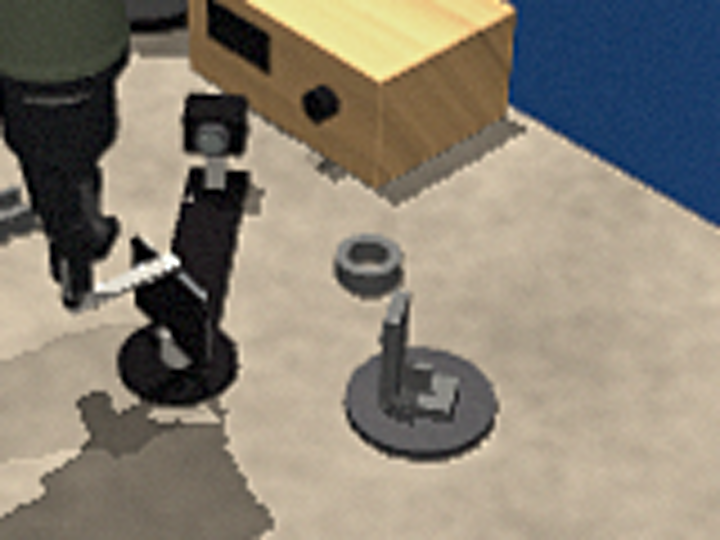

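```bash
python3 - <<'E'
from h import *
S=bot.snapshot("side");s=bot.snapshot("wrist");st()
A=lambda d:np.degrees(np.arctan2(d[1],d[0]))
w=lambda q:[[140+u/3.7-.36,60+v/3.7-.36] for u,v in q]
e=lambda q:[[200+u/4.5-.39,130+v/4.5-.39] for u,v in q]
b=plane(s,w([(50,178),(637,83),(60,212),(637,118),(73,150),(608,65)]),.098);print("mirror N",[A(b[k]-b[k+1])-90 for k in(0,2,4)])
v=plane(s,w([(366,580),(285,108),(458,580),(384,95)]),.104);print("lever",A(v[1]+v[3]-v[0]-v[2]))
f=plane(s,w([(235,105)]),.008)
p=plane(S,e([(118,365),(238,365),(140,330),(215,330),(175,402),(130,390),(225,388)]),.008)[:,:2]
r=np.linalg.lstsq(np.c_[2*p,np.ones(len(p))],(p**2).sum(1),rcond=None)[0];H=r[:2];print("foot",H,np.sqrt(r[2]+H@H))
L=plane(S,e([(211,138)]),.065)[0];print("lens",L)
W=plane(S,e([(398,307)]),.094)[0];x=np.array([np.cos(np.radians(123.3)),np.sin(np.radians(123.3))]);mk=W[:2]+.01*x;print("wall",W,"mark",mk)
for h in(H,np.array([.541,.124])):
    print("C",A(L[:2]-h),"al",A(mk-h),"Nwant",(A(L[:2]-h)+A(mk-h))/2)
E
```

```text
t 16.25 p [0.4586 0.1353 0.1413] jaw -104.88 z [ 0.002   0.0015 -1.    ] F [-3.4  1.4  3.1] w 0.151 q [-1.02  0.65  0.87  2.11 -0.76  0.73 -1.49]
mirror N [np.float64(-6.230186973249815), np.float64(-6.086514388121742), np.float64(-6.442402938610826)]
lever -6.612344490320556
foot [0.53809803 0.12123335] 0.04482684993694088
lens [0.68875366 0.25682665 0.065     ]
wall [ 0.63008401 -0.01172361  0.094     ] mark [ 0.62459378 -0.00336553]
C 41.987890443313596 al -55.23186263425876 Nwant -6.621986095472582
C 41.954706486233654 al -56.7219203000938 Nwant -7.383606906930073
```

```bash
python3 -m pendant '[[[0,0,0],[0,0,0],-1],[[0,0,0],[0,0,0],-1],[[0,0,0],[0,0,0],-1],[[0,0,0],[0,0,0],-1],[[0,0,0],[0,0,0],-1],[[0,0,0],[0,0,0],-1]]'
python3 -c "
from h import *
st();t=bot.snapshot('top');a=cv2.imread('pics/top0.png')[:,:,::-1]
d=cv2.absdiff(t['img'],a).max(2)
for n,(x,y) in dict(block=(410,156),collar=(244,133),spool=(108,225),gear=(179,227),scraper=(332,250),jar=(377,121),chain=(159,202)).items(): print(n,np.median(d[y-12:y+12,x-12:x+12]))
print(bot.hand_in())"
```

```text
time_s: 17.0
ee_pos: [0.4586, 0.1352, 0.1413]
orientation: [-0.001, 0.992, -0.13, 0.001]
force: [-1.7, 1.4, 2.4]
width: 0.153
t 17.0 p [0.4586 0.1352 0.1413] jaw -104.88 z [ 0.002   0.0016 -1.    ] F [-1.7  1.4  2.4] w 0.153 q [-1.02  0.65  0.87  2.11 -0.76  0.73 -1.49]
block 14.0
collar 16.0
spool 11.0
gear 87.5
scraper 19.0
jar 17.0
chain 15.0
the job is handed in; nothing more can be done
None
```

The bracket is standing on the pad with its mark facing the mirror, and I handed the job in at 17 s with the gripper still holding the post. `bot.hand_in()` gives no verdict, so this rests on my own measurements.

- **Bracket:** it is upright and released. Its origin is within about 6 mm of the pad centre, by every view I used. The mirror centre is about 2 mm off the mark's straight-ahead line, where 60 mm is allowed.
- **Mirror:** the glass direction measured -6.1° to -6.6° in the wrist view, and -7.8° from how far the tool turned. The wanted direction was about -6.6° to -7.4°. That puts the mark about 3 mm from the reflected line of sight, with 18 mm allowed. The disagreement between estimates could add a few millimetres.
- **Hold:** the arm was still for the last second, with the grip set to 40 N on the post.
- **Bystanders:** nothing was touched that I could see. The last before-and-after comparison showed little change for all of them except the gear. I think the gear's large difference is the arm or its shadow over it in the top view, but I did not check that picture. An earlier wrist view showed the gear in place.

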